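Turn the display stand's shaft to its flat and hold the cast collar on it

TASK

Grip the bare shaft of the display stand, feel for its flat with the fingers and, gripping it on the flat, turn it until the flat faces the pointer on the base. Then lift the cast collar out of its mould, lower it upright over the shaft with its set screw on the flat, and keep holding it there, the tip of the screw pressed against the flat and the collar's underside about 15 mm clear of the base, without letting the shaft turn away. Leave the bottles and other things about where they are, and finish while still holding the collar: do not let go.

Things in the scene. Friction and masses are not known exactly. Their poses are not given: they have to be found in the camera images.
- stand: nail-tip display stand fixed to the table: white round base 110 mm across and 30 mm tall; origin at the centre of its underside, z up along the axis of the shaft. Its front is its own -x: there a steel pointer bar (18 x 6 x 5 mm) lies on the base near the rim, pointing at the shaft. The bare upright steel shaft rises from the middle of the base from 30 to 95 mm above the table
- spindle (a joint): turning of the stand's shaft about the vertical, rad, seen from above counter-clockwise positive, -3.1 to 3.1; light friction (0.03 N m), stays where it is left. 0 = the flat of the shaft faces the pointer (the stand's -x); at value q the flat faces the stand's -x direction turned by q about z
- flat: the flat of the shaft, turning with it. The shaft is a 24 mm round bar with one flat along its full 65 mm, 19 mm wide, 7 mm from the axis: the bar measures 19 mm across flat and back, 24 mm elsewhere (top 1.5 mm chamfered). Fingers closing squarely on the flat feel 19 mm instead of 24. The origin lies on the shaft's axis at the top of the base (30 mm above the table); the flat faces this body's -x
- mould: open casting mould fixed to the table: grey block 96 x 96 x 18 mm with a round cavity 63 mm across and 10 mm deep in its top; origin at the centre of its underside
- collar: white cast collar with its flange in the mould cavity, upright: round flange 62 mm across and 10 mm tall below, square hub 42 x 42 mm and 30 mm tall above it (40 mm tall in all), through bore 29 mm. Origin at the centre of the flange's underside, z up; the hub's faces are square to its x and y. A brass set screw goes through the hub's -x face. About 80 g. The fingers can take the hub by its +y and -y faces from above
- setscrew: brass set screw, rigidly part of the collar, with the collar's origin and axes. It lies along x, 22 mm above the underside: a 6 mm rod whose tip stands in the bore 8.2 mm from its axis on the -x side (1.2 mm off the flat when centred on the shaft; 0.6 mm towards the screw gives 1.8 mm play both ways), a 12 mm knob outside (27 to 36 mm from the axis). It passes down the shaft only over the flat
- polish_a: bystander: clear nail-polish bottle with black cap, 28 mm across, 68 mm tall; origin at the centre of its underside
- polish_b: bystander: green-glass polish bottle with white cap, 30 mm across, 72 mm tall; origin at the centre of its underside
- cleanser: bystander: white cleanser bottle, 44 mm across, 130 mm tall; origin at the centre of its underside
- gel_jar: bystander: small gel jar, 40 mm across, 28 mm tall; origin at the centre of its underside
- file: bystander: flat emery nail file, 178 x 26 x 6 mm, lying along its own x; origin at the centre of its underside
- brush: bystander: thin nail-art brush, 9 mm thick, 160 mm long, lying along its own x
- dish: bystander: shallow ceramic dish, 68 mm across, 22 mm tall; origin at the centre of its underside
Not all that is in view belongs to the job. Several things look just like the mould: the one meant starts farthest from the robot's base. Leave any brown look-alike of the collar alone.

How it is judged:
By the outcome, as a careful person would: the job done as asked, in the order asked, and still so for the second after the job is handed in, while the arm keeps its last pose, push and grip.
It also fails if it takes over 72 s, if anything falls off the work surface, if the arm or the gripper's body presses on something with over 40 N, if the wrist force passes 120 N, or if a joint passes its speed limit or range.

ROBOT

A 7-joint arm with a two-finger parallel gripper is mounted at the origin on the work surface. World frame = base frame: x ahead of the robot, y to its left, z up, the work surface at z = 0. Lengths are in m, angles in rad, forces in N, time in s.
With the tool pointing down it reaches from about 0.425 to 0.875 m from the base axis. Payload 4.7 kg.
Tool frame: the origin (TCP) lies between the finger pads; the fingertips stand 11 mm ahead of it and the grasp point (between the pads) lies 8 mm behind it (manip.nose_length is the distance from the TCP to the fingertips, in m); z points along the fingers, y is the line along which they close (so a half turn about z gives the same grasp; the last joint's range is limited). The gripper opens to 85 mm and grips with 20 to 120 N. Pads are 22 mm wide; open, the fingers measure 114 mm over their backs; the gripper's body (76 mm by 85 mm) begins 54 mm behind the grasp point. The pads swing forward as they close: fully open they stand 13 mm farther back than shut.
Start: joints at [1.322, 0.321, -0.07, 1.45, 0.023, 1.371, -0.057], TCP at [0.169, -0.628, 0.242] pointing down, gripper open.
Joint ranges: [-2.86, 2.86], [-0.3, 2.09], [-1.38, 1.24], [0.06, 2.45], [-1.56, 4.7], [0.09, 2.05], [-2.69, 2.69]. Speed limits (rad/s): [2.57, 2.57, 3.14, 3.14, 3.14, 3.14, 3.14].

INTERFACE

Orientations are given as a 3x3 rotation matrix whose columns are the frame's x, y, z axes.
In Python, from station import manip, eyes, job gives the robot as it stands.
- The arm moves only by the tool jog_arm, never from a script. Its argument "series" is one flat list of numbers, 7 for each row, row after row: the shift along the tool's x, y, z in cm, then the turn, a rotation vector about the tool's x, y, z in rad, then the finger opening in cm, from 0 to 8.54. In form: [x, y, z, rx, ry, rz, fingers, x, y, z, rx, ry, rz, fingers, ...]. A call has 1 to 10 rows; each row is the pose to reach, as a shift and turn from the pose commanded when the call began, along the tool's axes at that moment; what a row does not reach only later rows make up. A row lasts 1/12 s, in which the tool goes at most 41.7 mm and 7.16 degrees, less where a joint would pass 70% of its speed; a pose out of reach is approached as far as the arm can. A call with a gripper value outside its range is refused whole. The fingers move at their own pace and stop on an object; the grip force is fixed at half the most. Time passes only in rows, so rows that repeat a pose let the fingers close. It gives the time, the measured TCP pose, the force, the opening and the grip force at its end, in the units of the state.
- manip.sense(): the state, without advancing time (a new reading comes with each control period).
- eyes.get_image(name): name is "scene" or "side" or "wrist"; returns (picture, depth): 480x640x3 uint8, red, green, blue; 480x640 float32, m along the optical axis (not along the pixel's ray), 0 where there is no reading.
- eyes.camera_info(name): a dict with "mtx" (3x3 intrinsics, pixels), "rvec" (rotation vector, rad) and "tvec" (3), from world to camera coordinates, as OpenCV has them. Camera axes: x right, y down, z forward; pixel columns grow to the right and rows downward; lengths in m; the calibration is good to about 2 mm. A picture is of the moment at which its call begins: read the wrist's pose just before it. camera_info takes no time and is no camera call; for the wrist camera it gives the pose at the moment of the call.
- job.close_job(): hands the job in; it is judged then, once.
The state is a dict: "time": time; "qpos": joint angles; "qvel": joint speeds; "joint_torque": joint torques, N m; "tool_pos": TCP position; "tool_rot": TCP orientation; "ft_force": force on the tool from outside, world axes, zero at the start; "wrist_torque": the same for the moment, N m; "gripper_width": opening from 0.0 (shut) to 1.0 (fully open); "finger_force": force on a finger pad.
Only numpy, scipy, OpenCV 4.12 (cv2) and the standard library are available. Lean on these libraries where they do the work, as an engineer would, in place of code of your own. Each camera call takes 0.05 s, during which the arm holds its last target. There are 200 camera calls.

## Working session

There is one attempt and no reset: what is moved stays moved. The work goes in short steps, Python scripts to look and compute and a tool call to move; the robot and the scene stay as the last step left them, time stands still between calls to the robot, and variables do not carry over. Pictures are saved under pics/ and viewed, at most 10 in all, crops included, and the job is handed in when it is done.

Besides the shell and the picture viewer there is one more tool, called after ">>>" as a command line: name --argument value ..., lists and objects as JSON in quotes. jog_arm: Moves the arm, as the interface text tells. Its arguments: {"type":"object","properties":{"series":{"type":"array"}},"required":["series"]}

```bash
mkdir -p pics; ls; python3 - <<'E'
from station import manip, eyes, job
import cv2,numpy as np
s=manip.sense();print(s['time'],s['tool_pos'],np.round(s['tool_rot'],3).tolist(),s['gripper_width'],manip.nose_length)
for n in ("scene","side"):
    im,d=eyes.get_image(n);cv2.imwrite(f'pics/{n}0.png',im[:,:,::-1]);np.save(f'pics/{n}0d.npy',d)
    c=eyes.camera_info(n);print(n,c)
E
```

```text
pics
0.0 [ 0.1686781  -0.62718588  0.24119615] [[0.966, 0.26, -0.001], [0.26, -0.966, 0.002], [-0.0, -0.002, -1.0]] 0.9992380679807801 0.011
scene {'mtx': array([[452.16589327,   0.        , 321.24167993],
       [  0.        , 452.16589327, 240.6483525 ],
       [  0.        ,   0.        ,   1.        ]]), 'rvec': array([ 1.80561677,  1.74223857, -0.72476707]), 'tvec': array([ 0.04237628, -0.34412313,  1.36320374])}
side {'mtx': array([[508.25219337,   0.        , 321.37842112],
       [  0.        , 508.25219337, 241.33449294],
       [  0.        ,   0.        ,   1.        ]]), 'rvec': array([ 0.42953462, -2.65073049,  1.33636493]), 'tvec': array([0.46999251, 0.19127626, 0.82318988])}
```

View pics/scene0.png

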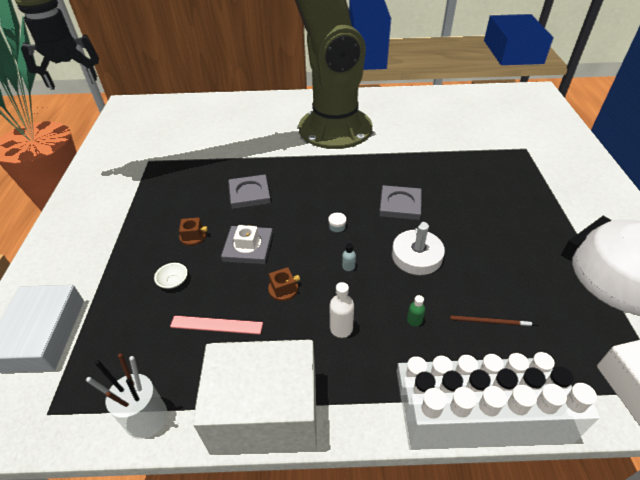

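View pics/side0.png

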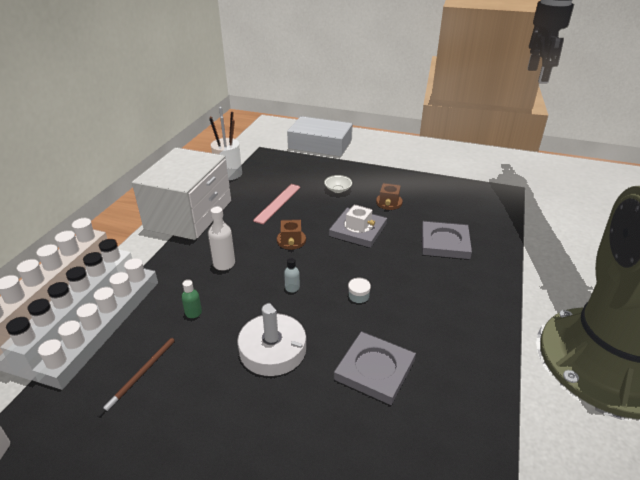

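Candidates by scene pixel:
- **Collar:** white at (246,240) in a mould. The brown look-alikes at (191,230) and (284,282) are left alone.
- **Moulds:** (247,243), (249,190) and (401,200). The first is farthest from the base and holds the white collar, so I choose it.
- **Stand:** (418,250), with its pointer at side pixel (297,344).

```bash
cat > h.py <<'E'
from station import manip, eyes, job
import cv2,numpy as np
def cam(n):
    c=eyes.camera_info(n);R=cv2.Rodrigues(c['rvec'])[0];return c['mtx'],R,c['tvec'].ravel()
def cloud(d,K,R,t):
    v,u=np.mgrid[0:480,0:640]
    P=np.stack([(u-K[0,2])/K[0,0]*d,(v-K[1,2])/K[1,1]*d,d],-1)
    W=(P-t)@R; W[d==0]=np.nan; return W
def ray(px,z,K,R,t):
    r=R.T@np.array([(px[0]-K[0,2])/K[0,0],(px[1]-K[1,2])/K[1,1],1]);C=-R.T@t
    return C+r*(z-C[2])/r[2]
E
python3 - <<'E'
from h import *
for n,boxes in (("scene",dict(stand=(388,218,450,278),collar=(215,215,280,270))),("side",dict(stand=(232,300,312,376),collar=(325,195,392,250)))):
    im=cv2.imread(f'pics/{n}0.png');d=np.load(f'pics/{n}0d.npy');K,R,t=cam(n);W=cloud(d,K,R,t)
    for k,(a,b,c,e) in boxes.items():
        w=W[b:e,a:c].reshape(-1,3);p=im[b:e,a:c].reshape(-1,3).astype(int)
        ok=np.isfinite(w[:,2])
        if k=='stand':
            top=ok&(w[:,2]>.024)&(w[:,2]<.034);(x,r)=cv2.minEnclosingCircle(w[top,:2].astype(np.float32));print(n,'base',x,r)
            sh=ok&(w[:,2]>.085)&(w[:,2]<.1);print('shaft top',w[sh].mean(0),sh.sum())
        else:
            for lo,hi,nm in ((.043,.053,'hub'),(.013,.021,'mould')):
                q=ok&(w[:,2]>lo)&(w[:,2]<hi);print(n,nm,q.sum(),cv2.minAreaRect(w[q,:2].astype(np.float32)))
            br=ok&(p[:,2]-p[:,0]>40);print('brass',w[br].mean(0) if br.any() else None, br.sum())
    a,b,c,e=boxes['stand'];A=cv2.resize(im[b-5:e+5,a-5:c+5],(390,400),interpolation=2)
    a,b,c,e=boxes['collar'];B=cv2.resize(im[b-5:e+5,a-5:c+5],(390,400),interpolation=2)
    row=np.hstack([A,B]); 
    cv2.imwrite(f'pics/crop_{n}.png',row)
a=cv2.imread('pics/crop_scene.png');b=cv2.imread('pics/crop_side.png')
cv2.imwrite('pics/crop0.png',cv2.resize(np.vstack([a,b]),(600,600)))
K,R,t=cam('side');print('ptr',ray((297,344),.035,K,R,t), ray((291,343),.035,K,R,t),ray((302,346),.035,K,R,t))
E
```

```text
scene base (0.5320223569869995, 0.1543407440185547) 0.05647660419344902
shaft top [0.53482863 0.153543   0.09134932] 88
scene hub 200 ((0.4867636263370514, -0.22170157730579376), (0.04264449328184128, 0.04572046548128128), 81.43589782714844)
scene mould 919 ((0.4877247214317322, -0.22160834074020386), (0.09697883576154709, 0.0995212122797966), 83.28257751464844)
brass [ 0.47187612 -0.22011094  0.0304509 ] 11
side base (0.5296101570129395, 0.1547059416770935) 0.05637475103139877
shaft top [0.52822975 0.15818746 0.09240354] 158
side hub 196 ((0.4842110276222229, -0.22004038095474243), (0.04618676379323006, 0.04338754341006279), 80.10235595703125)
side mould 811 ((0.4796599745750427, -0.2545701265335083), (0.17041756212711334, 0.0978308767080307), 82.94839477539062)
brass [ 0.44981229 -0.30663835  0.01715583] 141
ptr [0.48284599 0.1595975  0.035     ] [0.49258242 0.1606437  0.035     ] [0.47393118 0.16100016 0.035     ]
```

View pics/crop0.png

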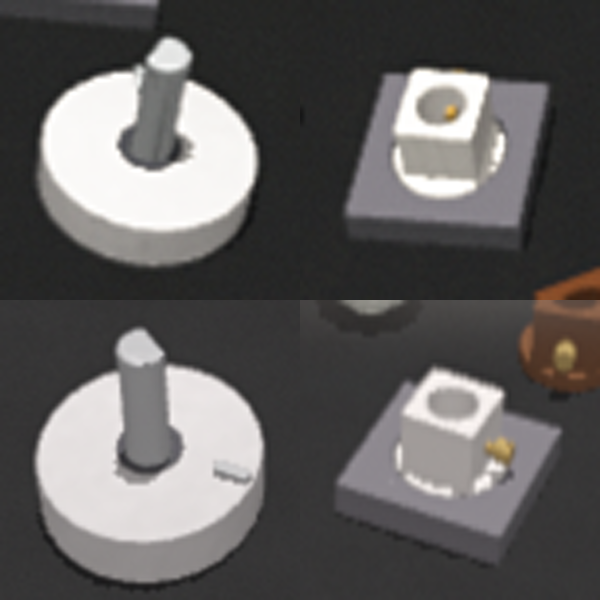

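The crops show the white collar with its brass knob on the robot side (about −x). The shaft's flat is cut at the upper right in the side view, and the pointer is at about (0.483, 0.160). I'll go above the collar first.

>>> jog_arm --series '[4,-3.1,0,0,0,0.1,8.5,8,-6.2,0,0,0,0.2,8.5,12,-9.3,0,0,0,0.3,8.5,15.5,-11.7,0,0,0,0.42,8.5,19,-14.3,0,0,0,0.42,8.5,22,-16.6,0,0,0,0.42,8.5,25,-18.8,0,0,0,0.42,8.5,28,-21,0,0,0,0.42,8.5,31,-23.3,0,0,0,0.42,8.5,34,-25.6,0,0,0,0.42,8.5]'

```text
time: 0.93
tool_pos: [0.4253, -0.2981, 0.2421]
tool_rot: [[0.988, -0.157, -0.0], [-0.157, -0.988, -0.0], [-0.0, 0.0, -1.0]]
ft_force: [0.6, -1.4, -1.3]
gripper_width: 0.997
finger_force: 0.0
```

>>> jog_arm --series '[1.5,-2.6,0,0,0,0,8.5,2.9,-5.2,0,0,0,0,8.5,4.4,-7.9,0,0,0,0,8.5,4.4,-7.9,0,0,0,0,8.5,4.4,-7.9,0,0,0,0,8.5]'

```text
time: 1.35
tool_pos: [0.4813, -0.2266, 0.2419]
tool_rot: [[0.988, -0.152, -0.0], [-0.152, -0.988, 0.001], [-0.001, -0.001, -1.0]]
ft_force: [0.1, -1.0, -0.2]
gripper_width: 0.988
finger_force: 0.0
```

```bash
cat >> h.py <<'E'
def look(name):
    s=manip.sense();K,R,t=cam('wrist');im,d=eyes.get_image('wrist')
    np.savez(f'pics/{name}.npz',im=im,d=d,K=K,R=R,t=t);cv2.imwrite(f'pics/{name}.png',im[:,:,::-1])
    print('t',s['time'],'tcp',np.round(s['tool_pos'],4),'yaw',np.degrees(np.arctan2(s['tool_rot'][1][0],s['tool_rot'][0][0])),'cam',np.round(-R.T@t,3));return im,d,K,R,t
E
python3 - <<'E'
from h import *
look('w1')
E
```

```text
t 1.35 tcp [ 0.4813 -0.2266  0.2419] yaw -8.737538937033172 cam [ 0.56  -0.239  0.373]
```

View pics/w1.png

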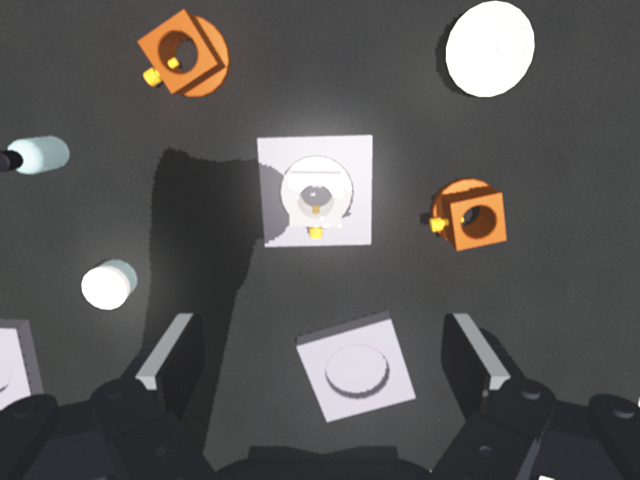

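The wrist view shows the mould square at (315,190), the collar hub at (315,197) and its knob at (316,232), which is straight toward tool −x. The hub is close to square with the tool.

```bash
python3 - <<'E'
from h import *
z=np.load('pics/w1.npz');im,d,K,R,t=[z[k] for k in('im','d','K','R','t')]
W=cloud(d,K,R,t);m=np.zeros(d.shape,bool);m[125:255,250:380]=1
for lo,hi in ((.044,.053),(.013,.0215)):
    q=m&(W[...,2]>lo)&(W[...,2]<hi);(c,s,a)=cv2.minAreaRect(W[q][:,:2].astype(np.float32));print(lo,q.sum(),c,s,a,np.median(W[q],0))
h=cv2.cvtColor(im,cv2.COLOR_RGB2HSV);b=m&(h[...,0]>15)&(h[...,0]<35)&(h[...,1]>120)
n,l,st,ce=cv2.connectedComponentsWithStats(b.astype(np.uint8))
for i in range(1,n):
    if st[i,4]>8: print(st[i],ce[i],np.nanmedian(W[l==i],0),ray(ce[i],.030,K,R,t),ray(ce[i],.036,K,R,t))
E
```

```text
0.044 1762 (0.4847480058670044, -0.22167105972766876) (0.04174206778407097, 0.043030984699726105) 82.04151916503906 [ 0.48550976 -0.22161233  0.04794505]
0.013 8838 (0.4843999445438385, -0.22162316739559174) (0.09654269367456436, 0.09663164615631104) 82.7730712890625 [ 0.4945147  -0.22503696  0.017984  ]
[309 228  13   9 101] [315.27722772 231.8019802 ] [ 0.45545184 -0.21693525  0.0347911 ] [ 0.45372376 -0.21661419  0.03      ] [ 0.45557483 -0.21700858  0.036     ]
```

>>> jog_arm --series '[-0.1,-4,0,0,0,0,8.5,-0.2,-8,0,0,0,0,8.5,-0.3,-12,0,0,0,0,8.5,-0.4,-16,0,0,0,0,8.5,-0.5,-20,0,0,0,0,8.5,-0.6,-24,0,0,0,0,8.5,-0.7,-28,0,0,0,0,8.5,-0.8,-32,0,0,0,0,8.5,-0.9,-36,0,0,0,0,8.5,-0.9,-38.2,0,0,0,0,8.5]'

```text
time: 2.23
tool_pos: [0.5311, 0.1532, 0.2424]
tool_rot: [[0.988, -0.155, 0.0], [-0.155, -0.988, 0.002], [0.0, -0.002, -1.0]]
ft_force: [0.6, 0.4, 1.1]
gripper_width: 0.995
finger_force: 0.0
```

>>> jog_arm --series '[0,0,0,0,0,0,8.5,0,0,0,0,0,0,8.5,0,0,0,0,0,0,8.5]'

```text
time: 2.48
tool_pos: [0.5317, 0.1473, 0.2418]
tool_rot: [[0.987, -0.16, -0.001], [-0.16, -0.987, -0.002], [-0.001, 0.002, -1.0]]
ft_force: [-0.6, -1.1, 1.2]
gripper_width: 0.995
finger_force: 0.0
```

```bash
python3 - <<'E'
from h import *
im,d,K,R,t=look('w2')
W=cloud(d,K,R,t)
near=np.hypot(W[...,0]-.531,W[...,1]-.1545)<.07
q=near&(W[...,2]>.026)&(W[...,2]<.033);(c,r)=cv2.minEnclosingCircle(W[q][:,:2].astype(np.float32));print('base',c,r)
q=near&(W[...,2]>.09);print('top',q.sum(),W[q].mean(0),cv2.minAreaRect(W[q][:,:2].astype(np.float32)))
p=near&(W[...,2]>.0325)&(W[...,2]<.045)&(np.hypot(W[...,0]-.531,W[...,1]-.1545)>.025);print('ptr',p.sum(),np.median(W[p],0),cv2.minAreaRect(W[p][:,:2].astype(np.float32)) if p.any() else 0)
C=(R@np.array([.531,.1545,.06])+t);u=K@C/C[2];u=u.astype(int);print(u)
a=max(u[0]-75,0);b=max(u[1]-75,0);cv2.imwrite('pics/w2c.png',cv2.resize(im[b:b+150,a:a+150,::-1],(600,600),interpolation=2));print(a,b)
E
```

```text
t 2.4833 tcp [0.5317 0.1473 0.2418] yaw -9.181359855311584 cam [0.61  0.134 0.373]
base (0.5291790962219238, 0.1535048484802246) 0.055019691586494446
top 45454 [0.54125679 0.1505294  0.29122573] ((0.5343013405799866, 0.15244632959365845), (0.1369888037443161, 0.033614445477724075), 80.37154388427734)
ptr 143 [0.48627759 0.15691254 0.03490439] ((0.5145676732063293, 0.13640382885932922), (0.042799804359674454, 0.08551403135061264), 33.37449645996094)
[312 210   1]
237 135
```

View pics/w2c.png

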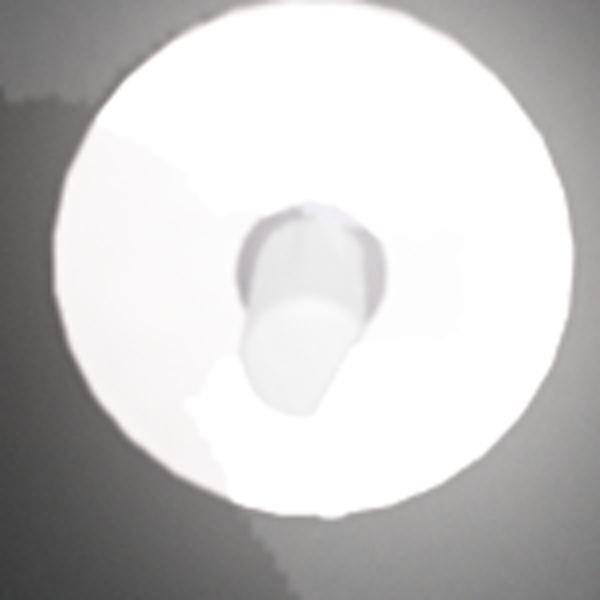

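The crop shows the shaft's D-shaped top centred at about (300,355). The flat runs from (362,345) to (315,415) and faces lower right.

```bash
python3 - <<'E'
from h import *
z=np.load('pics/w2.npz');im,d,K,R,t=[z[k] for k in('im','d','K','R','t')]
W=cloud(d,K,R,t);c0=np.array([.5295,.1535])
f=lambda x,y:ray((237+x/4,135+y/4),.0935,K,R,t)[:2]
a,b=f(362,345),f(315,415);e=b-a;n=np.array([e[1],-e[0]]);m=(a+b)/2
if n@(m-c0)<0:n=-n
print('flat ends',a,b,np.linalg.norm(e),'normal deg',np.degrees(np.arctan2(n[1],n[0])),'axis',m-n/np.linalg.norm(n)*.007)
r=np.hypot(W[...,0]-c0[0],W[...,1]-c0[1])
q=(r<.025)&(W[...,2]>.088)&(W[...,2]<.1);P=W[q][:,:2].astype(np.float32);print('top',q.sum(),cv2.minEnclosingCircle(P),P.mean(0))
q=(r<.054)&(r>.03)&(W[...,2]>.0325)&(W[...,2]<.045)&(W[...,0]<.51)&(abs(W[...,1]-.157)<.012)
P=W[q][:,:2].astype(np.float32);print(len(P),cv2.minAreaRect(P),P.mean(0))
# side view
d=np.load('pics/side0d.npy');K,R,t=cam('side');W=cloud(d,K,R,t)
q=(np.hypot(W[...,0]-c0[0],W[...,1]-c0[1])<.056)&(W[...,0]<.51)&(W[...,2]>.0325)&(W[...,2]<.04);P=W[q][:,:2].astype(np.float32);print('side',len(P),cv2.minAreaRect(P) ,P.mean(0))
E
```

```text
flat ends [0.53000021 0.14308911] [0.51858194 0.15333613] 0.015342044062654879 normal deg -131.9055274826086 axis [0.5289664  0.15342235]
top 793 ((0.5292001962661743, 0.15345095098018646), 0.012264621444046497) [0.5312369  0.15458216]
139 ((0.48567885160446167, 0.15685521066188812), (0.014285332523286343, 0.017172150313854218), 48.550472259521484) [0.48578617 0.15698436]
side 37 ((0.4830704927444458, 0.14393387734889984), (0.03531122952699661, 0.016766555607318878), 81.69104766845703) [0.4851176  0.15716411]
```

>>> jog_arm --series '[0,0,0,0,0,-0.12,8.5,0,0,0,0,0,-0.24,8.5,0,0,0,0,0,-0.36,8.5,0,0,0,0,0,-0.48,8.5,0,0,0,0,0,-0.6,8.5,0,0,0,0,0,-0.72,8.5,0,0,0,0,0,-0.84,8.5,0,0,0,0,0,-0.96,8.5,0,0,0,0,0,-1.08,8.5,0,0,0,0,0,-1.2,8.5]'

```text
time: 3.37
tool_pos: [0.5317, 0.147, 0.2421]
tool_rot: [[0.502, 0.865, -0.0], [0.865, -0.502, -0.001], [-0.001, 0.001, -1.0]]
ft_force: [0.3, 0.2, 0.2]
gripper_width: 0.994
finger_force: 0.0
```

>>> jog_arm --series '[0,0,0,0,0,-0.12,8.5,0,0,0,0,0,-0.24,8.5,0,0,0,0,0,-0.36,8.5,0,0,0,0,0,-0.48,8.5,0,0,0,0,0,-0.6,8.5,0,0,0,0,0,-0.72,8.5,0,0,0,0,0,-0.84,8.5,0,0,0,0,0,-0.96,8.5,0,0,0,0,0,-1.08,8.5,0,0,0,0,0,-1.2,8.5]'

```text
time: 4.2
tool_pos: [0.5318, 0.147, 0.242]
tool_rot: [[-0.624, 0.781, -0.0], [0.781, 0.624, -0.002], [-0.001, -0.001, -1.0]]
ft_force: [-0.5, 0.6, 0.2]
gripper_width: 0.991
finger_force: 0.0
```

>>> jog_arm --series '[0,0,0,0,0,-0.12,8.5,0,0,0,0,0,-0.17,8.5,0,0,0,0,0,-0.17,6.5,0,0,0,0,0,-0.17,6.5,0,0,0,0,0,-0.17,6.5]'

```text
time: 4.62
tool_pos: [0.5316, 0.1485, 0.2422]
tool_rot: [[-0.744, 0.669, -0.0], [0.669, 0.744, -0.001], [-0.001, -0.001, -1.0]]
ft_force: [0.5, 0.5, 0.3]
gripper_width: 0.764
finger_force: 0.0
```

```bash
cat > s.py <<'E'
from h import *
import sys
x,y,z=map(float,sys.argv[1:4])
s=manip.sense();R=np.array(s['tool_rot']);p=np.array(s['tool_pos'])
print('t',round(s['time'],2),'tcp',np.round(p,4),'yaw',round(np.degrees(np.arctan2(R[1,0],R[0,0])),2),'w mm',s['gripper_width']*85.4,'F',np.round(s['ft_force'],1),'T',np.round(s['wrist_torque'],2),'ff',s['finger_force'])
print('shift cm',np.round(100*R.T@(np.array([x,y,z])-p),2),'tilt mm/m',np.round(R[:2,2]*1000,1))
E
python3 s.py .5309 .1554 .12
```

```text
t 4.62 tcp [0.5316 0.1485 0.2422] yaw 138.04 w mm 65.22356417164083 F [0.5 0.5 0.3] T [0.08 0.05 0.02] ff 0.0
shift cm [ 0.52  0.48 12.22] tilt mm/m [-0.  -0.8]
```

>>> jog_arm --series '[0.3,0.3,3,0,0,0,6.5,0.5,0.5,6,0,0,0,6.5,0.5,0.5,9,0,0,0,6.5,0.5,0.5,11,0,0,0,6.5,0.5,0.5,12,0,0,0,6.5,0.5,0.5,12,0,0,0,6.5,0.5,0.5,12,0,0,0,6.5]'

```text
time: 5.2
tool_pos: [0.5313, 0.1569, 0.1228]
tool_rot: [[-0.746, 0.666, 0.0], [0.666, 0.746, 0.0], [-0.0, 0.0, -1.0]]
ft_force: [-0.1, -0.6, 0.7]
gripper_width: 0.763
finger_force: 0.0
```

```bash
for i in 1; do python3 s.py .5309 .1554 .064; done
```

```text
t 5.2 tcp [0.5313 0.1569 0.1228] yaw 138.21 w mm 65.18750197407054 F [-0.1 -0.6  0.7] T [0.04 0.03 0.02] ff 0.0
shift cm [-0.07 -0.14  5.88] tilt mm/m [0.2 0.2]
```

>>> jog_arm --series '[0,-0.1,2,0,0,0,6.5,0,-0.1,4,0,0,0,6,0,-0.1,5.5,0,0,0,5,0,-0.1,5.9,0,0,0,4,0,-0.1,5.9,0,0,0,3.5,0,-0.1,5.9,0,0,0,3,0,-0.1,5.9,0,0,0,3,0,-0.1,5.9,0,0,0,3,0,-0.1,5.9,0,0,0,3]'

```text
time: 5.95
tool_pos: [0.5309, 0.1563, 0.0641]
tool_rot: [[-0.746, 0.666, 0.001], [0.666, 0.746, 0.0], [-0.001, 0.001, -1.0]]
ft_force: [0.5, 0.8, -0.1]
gripper_width: 0.353
finger_force: 0.0
```

>>> jog_arm --series '[0,0,0,0,0,0,2.5,0,0,0,0,0,0,2.2,0,0,0,0,0,0,1.9,0,0,0,0,0,0,1.6,0,0,0,0,0,0,1.5,0,0,0,0,0,0,1.5,0,0,0,0,0,0,1.5]'

```text
time: 6.53
tool_pos: [0.5307, 0.1564, 0.0637]
tool_rot: [[-0.746, 0.666, 0.001], [0.666, 0.746, 0.0], [-0.0, 0.001, -1.0]]
ft_force: [0.0, 0.2, 4.7]
gripper_width: 0.213
finger_force: 58.6
```

```bash
python3 s.py .5309 .1554 .064
```

```text
t 6.53 tcp [0.5307 0.1564 0.0637] yaw 138.25 w mm 18.206593086528336 F [0.  0.2 4.7] T [ 0.01 -0.01  0.03] ff 58.56188706820831
shift cm [-0.08 -0.06 -0.03] tilt mm/m [0.7 0.1]
```

The fingers stop at 18.2 mm with 59 N on the pads and almost no side force, so they are gripping on the flat. Now I'll turn about the shaft axis.

>>> jog_arm --series '[-0.025,0,0,0,0,0.1,1.5,-0.05,-0.005,0,0,0,0.2,1.5,-0.074,-0.011,0,0,0,0.3,1.5,-0.097,-0.02,0,0,0,0.4,1.5,-0.12,-0.03,0,0,0,0.5,1.5,-0.141,-0.044,0,0,0,0.6,1.5,-0.161,-0.059,0,0,0,0.7,1.5,-0.179,-0.076,0,0,0,0.8,1.5,-0.196,-0.095,0,0,0,0.9,1.5,-0.2,-0.1,0,0,0,0.924,1.5]'

```text
time: 7.37
tool_pos: [0.532, 0.1547, 0.0637]
tool_rot: [[0.085, 0.996, 0.002], [0.996, -0.085, 0.001], [0.001, 0.002, -1.0]]
ft_force: [3.2, 1.5, 1.7]
gripper_width: 0.211
finger_force: 58.6
```

>>> jog_arm --series '[0,0,0,0,0,0,1.5,0,0,0,0,0,0,1.5,0,0,0,0,0,0,1.5]'

```text
time: 7.62
tool_pos: [0.532, 0.1547, 0.0637]
tool_rot: [[0.08, 0.997, 0.002], [0.997, -0.08, 0.001], [0.001, 0.002, -1.0]]
ft_force: [5.0, 1.7, 1.3]
gripper_width: 0.212
finger_force: 58.6
```

```bash
python3 s.py .5317 .1533 .064; python3 - <<'E'
from h import *
im,d,K,R,t=look('w3')
E
```

```text
t 7.62 tcp [0.532  0.1547 0.0637] yaw 85.41 w mm 18.07323645279259 F [5.  1.7 1.3] T [ 0.46 -0.77 -0.03] ff 58.645693565486
shift cm [-0.14 -0.02 -0.03] tilt mm/m [1.9 1.2]
t 7.6167 tcp [0.532  0.1547 0.0637] yaw 85.40882908469052 cam [0.538 0.234 0.195]
```

View pics/w3.png

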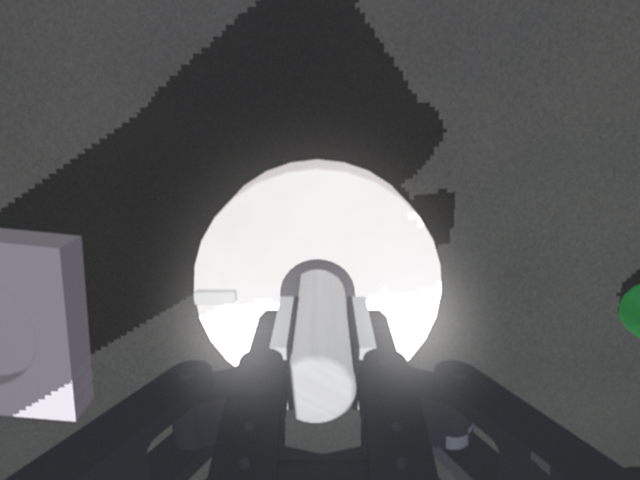

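The pointer shows at (195–236, 290–303), with the gripped shaft at (322,390). I'll measure the pointer's bearing from this view.

```bash
python3 - <<'E'
from h import *
z=np.load('pics/w3.npz');im,d,K,R,t=[z[k] for k in('im','d','K','R','t')]
W=cloud(d,K,R,t)
q=(W[...,2]>.026)&(W[...,2]<.032)&(np.hypot(W[...,0]-.53,W[...,1]-.154)<.065)
P=W[q][:,:2].astype(np.float32);print('base',cv2.minEnclosingCircle(P))
m=np.zeros(d.shape,bool);m[280:312,185:250]=1
q=m&(W[...,2]>.0325)&(W[...,2]<.04);P=W[q][:,:2].astype(np.float32);r=cv2.minAreaRect(P);print(len(P),r,P.mean(0))
v=cv2.fitLine(P,2,0,.01,.01).ravel();print('line yaw',np.degrees(np.arctan2(v[1],v[0])))
for c in ((.5292,.1540),cv2.minEnclosingCircle(W[(W[...,2]>.026)&(W[...,2]<.032)&(np.hypot(W[...,0]-.53,W[...,1]-.154)<.065)][:,:2].astype(np.float32))[0]):
    e=np.array(c)-np.array(r[0]);print('bearing yaw',np.degrees(np.arctan2(e[1],e[0])))
E
```

```text
base ((0.5294704437255859, 0.15391355752944946), 0.05493074655532837)
594 ((0.48556116223335266, 0.15724338591098785), (0.006369579117745161, 0.018096299842000008), 86.09281158447266) [0.48595324 0.15762274]
line yaw -4.8328743
bearing yaw -4.250600751598216
bearing yaw -4.336683233861308
```

>>> jog_arm --series '[0,0,0,0,0,0,2.5,0,0,0,0,0,0,4,0,0,0,0,0,0,5,0,0,0,0,0,0,5,0,0,-2,0,0,0,5,0,0,-5,0,0,0,5,0,0,-8.5,0,0,0,6,0,0,-12,0,0,0,7,0,0,-15,0,0,0,7,0,0,-16.5,0,0,0,7]'

```text
time: 8.5
tool_pos: [0.5322, 0.1546, 0.2322]
tool_rot: [[0.082, 0.997, 0.004], [0.997, -0.082, 0.0], [0.0, 0.004, -1.0]]
ft_force: [0.7, 0.3, 0.2]
gripper_width: 0.818
finger_force: 0.0
```

>>> jog_arm --series '[0,0,0,0,0,0.12,7,0,0,0,0,0,0.24,7,0,0,0,0,0,0.36,7,0,0,0,0,0,0.48,7,0,0,0,0,0,0.6,7,0,0,0,0,0,0.72,7,0,0,0,0,0,0.84,7,0,0,0,0,0,0.96,7,0,0,0,0,0,1.08,7,0,0,0,0,0,1.2,7]'

```text
time: 9.33
tool_pos: [0.5305, 0.1538, 0.2278]
tool_rot: [[0.96, 0.279, -0.001], [0.279, -0.96, -0.001], [-0.002, 0.0, -1.0]]
ft_force: [-0.7, -0.4, 0.2]
gripper_width: 0.823
finger_force: 0.0
```

```bash
python3 s.py .4846 -.2216 .23;python3 - <<'E'
from h import *
im,d,K,R,t=look('w4')
f=lambda p:(lambda C:(K@C/C[2])[:2].astype(int))(R@np.array(p)+t)
u=f([.5295,.1539,.08]);print(u)
a,b=max(u[0]-75,0),max(u[1]-75,0);cv2.imwrite('pics/w4c.png',cv2.resize(im[b:b+150,a:a+150,::-1],(600,600),interpolation=2))
print(a,b)
E
```

```text
t 9.33 tcp [0.5305 0.1538 0.2278] yaw 16.22 w mm 70.2508515197797 F [-0.7 -0.4  0.2] T [-0.02 -0.02 -0.01] ff 0.0
shift cm [-14.89  34.76  -0.19] tilt mm/m [-1.5 -0.7]
t 9.3333 tcp [0.5305 0.1538 0.2278] yaw 16.21613290819098 cam [0.607 0.176 0.359]
[321 220]
246 145
```

View pics/w4c.png

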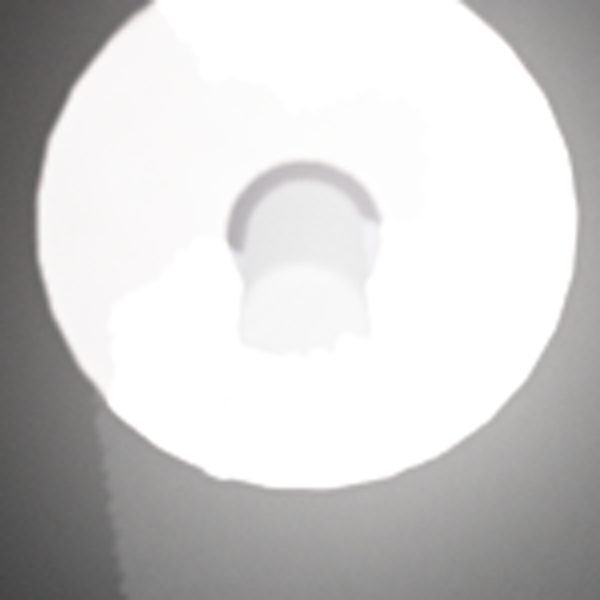

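The crop shows the shaft's left corner at (240,342), which matches a flat facing the pointer. The right edge blends into the glare, so I'll check it from depth.

```bash
python3 - <<'E'
from h import *
z=np.load('pics/w4.npz');d,K,R,t=[z[k] for k in('d','K','R','t')]
W=cloud(d,K,R,t);c=np.array([.5295,.1539])
q=(np.hypot(W[...,0]-c[0],W[...,1]-c[1])<.02)&(W[...,2]>.091)&(W[...,2]<.1);P=W[q][:,:2]
print('top',q.sum(),cv2.minEnclosingCircle(P.astype(np.float32)),P.mean(0))
cc=np.array(cv2.minEnclosingCircle(P.astype(np.float32))[0])
for a in range(140,240,10):
    n=np.array([np.cos(np.radians(a)),np.sin(np.radians(a))]);print(a,round(1000*np.percentile((P-c)@n,99.5),1),end='; ')
E
```

```text
top 848 ((0.5294796824455261, 0.15349368751049042), 0.012070531956851482) [0.53156176 0.15366241]
140 10.1; 150 9.5; 160 8.5; 170 7.6; 180 7.2; 190 7.9; 200 8.9; 210 9.8; 220 10.6; 230 11.2;
```

>>> jog_arm --series '[-1.5,3.6,0,0,0,0.08,7,-3,7.2,0,0,0,0.16,7,-4.5,10.8,0,0,0,0.24,7,-6,14.3,0,0,0,0.32,7,-7.5,17.8,0,0,0,0.4,7,-9,21.3,0,0,0,0.432,7,-10.5,24.8,0,0,0,0.432,7,-12,28.3,0,0,0,0.432,7,-13.5,31.8,0,0,0,0.432,7,-14.9,34.8,0,0,0,0.432,7]'

```text
time: 10.22
tool_pos: [0.4862, -0.2247, 0.2281]
tool_rot: [[0.99, -0.141, -0.001], [-0.141, -0.99, -0.001], [-0.001, 0.001, -1.0]]
ft_force: [-0.1, 0.9, 0.5]
gripper_width: 0.819
finger_force: 0.0
```

>>> jog_arm --series '[0,0,0,0,0,0,7,0,0,0,0,0,0,7,0,0,0,0,0,0,7,0,0,0,0,0,0,7]'

```text
time: 10.55
tool_pos: [0.4877, -0.2202, 0.2282]
tool_rot: [[0.99, -0.139, -0.0], [-0.139, -0.99, 0.001], [-0.0, -0.001, -1.0]]
ft_force: [-0.8, -0.1, -0.1]
gripper_width: 0.819
finger_force: 0.0
```

```bash
python3 s.py .4846 -.2216 .08
```

```text
t 10.55 tcp [ 0.4877 -0.2202  0.2282] yaw -8.0 w mm 69.91658569707957 F [-0.8 -0.1 -0.1] T [ 0.05  0.02 -0.05] ff 0.0
shift cm [-0.28  0.19 14.82] tilt mm/m [-0.3  0.6]
```

>>> jog_arm --series '[-0.2,0.1,3,0,0,0,6,-0.3,0.2,6,0,0,0,6,-0.3,0.2,9,0,0,0,6,-0.3,0.2,12,0,0,0,6,-0.3,0.2,13.5,0,0,0,6,-0.3,0.2,14,0,0,0,6,-0.3,0.2,14,0,0,0,6,-0.3,0.2,14,0,0,0,6]'

```text
time: 11.22
tool_pos: [0.4851, -0.2229, 0.0893]
tool_rot: [[0.99, -0.141, 0.001], [-0.141, -0.99, -0.0], [0.001, 0.0, -1.0]]
ft_force: [0.1, 0.1, -0.3]
gripper_width: 0.704
finger_force: 0.0
```

```bash
python3 s.py .4846 -.2216 .032
```

```text
t 11.22 tcp [ 0.4851 -0.2229  0.0893] yaw -8.1 w mm 60.12511513568287 F [ 0.1  0.1 -0.3] T [0.04 0.01 0.01] ff 0.0
shift cm [-0.08 -0.12  5.73] tilt mm/m [ 1.3 -0.4]
```

>>> jog_arm --series '[-0.1,-0.1,2,0,0,0,6,-0.1,-0.1,4,0,0,0,6,-0.1,-0.1,5.2,0,0,0,6,-0.1,-0.1,5.7,0,0,0,6,-0.1,-0.1,5.7,0,0,0,6,-0.1,-0.1,5.7,0,0,0,5.5]'

```text
time: 11.72
tool_pos: [0.4841, -0.2226, 0.0323]
tool_rot: [[0.99, -0.143, 0.001], [-0.143, -0.99, -0.001], [0.001, 0.0, -1.0]]
ft_force: [-0.2, -0.2, 0.5]
gripper_width: 0.643
finger_force: 0.0
```

```bash
python3 s.py .4846 -.2216 .032
```

```text
t 11.72 tcp [ 0.4841 -0.2226  0.0323] yaw -8.2 w mm 54.934144265073535 F [-0.2 -0.2  0.5] T [0.03 0.01 0.08] ff 0.0
shift cm [ 0.04 -0.11  0.03] tilt mm/m [ 1.2 -0.6]
```

>>> jog_arm --series '[0,-0.1,0,0,0,0,5,0,-0.1,0,0,0,0,4.6,0,-0.1,0,0,0,0,4.2,0,-0.1,0,0,0,0,3.8,0,-0.1,0,0,0,0,3.5,0,-0.1,0,0,0,0,3.5,0,-0.1,0,0,0,0,3.5]'

```text
time: 12.3
tool_pos: [0.4843, -0.2215, 0.0325]
tool_rot: [[0.99, -0.143, 0.002], [-0.143, -0.99, -0.001], [0.002, 0.0, -1.0]]
ft_force: [-1.4, 0.0, 5.3]
gripper_width: 0.484
finger_force: 61.2
```

>>> jog_arm --series '[0,0,-0.3,0,0,0,3.5,0,0,-0.8,0,0,0,3.5,0,0,-1.5,0,0,0,3.5,0,0,-3,0,0,0,3.5,0,0,-5,0,0,0,3.5,0,0,-8,0,0,0,3.5,0,0,-11,0,0,0,3.5,0,0,-14,0,0,0,3.5,0,0,-16,0,0,0,3.5,0,0,-16,0,0,0,3.5]'

```text
time: 13.13
tool_pos: [0.4861, -0.2225, 0.1971]
tool_rot: [[0.99, -0.143, 0.008], [-0.143, -0.99, -0.005], [0.009, 0.003, -1.0]]
ft_force: [0.9, -0.3, -1.9]
gripper_width: 0.48
finger_force: 60.6
```

```bash
python3 s.py .5295 .1539 .19; python3 - <<'E'
from h import *
look('w5')
E
```

```text
t 13.13 tcp [ 0.4861 -0.2225  0.1971] yaw -8.21 w mm 40.981456190718035 F [ 0.9 -0.3 -1.9] T [-0.02 -0.07  0.01] ff 60.554423332214355
shift cm [ -1.08 -37.88   0.57] tilt mm/m [ 8.1 -4.7]
t 13.1333 tcp [ 0.4861 -0.2225  0.1971] yaw -8.20750869032361 cam [ 0.563 -0.234  0.329]
```

View pics/w5.png

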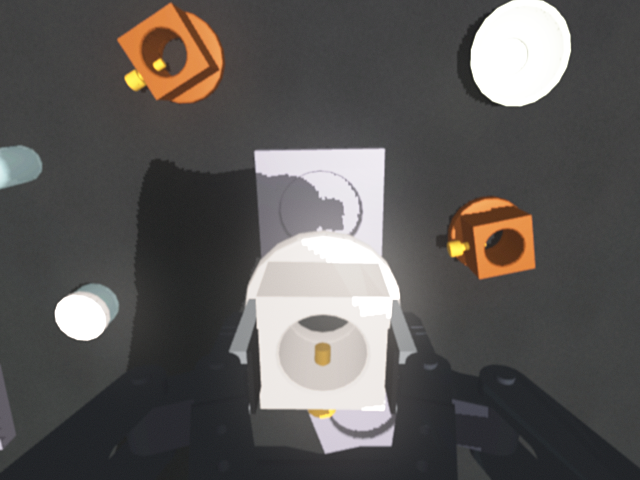

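The collar is lifted and held by the hub's ±y faces, with the bore at (322,352) and the screw tip at (322,353). Next I'll measure where it sits in the hand.

```bash
python3 - <<'E'
from h import *
z=np.load('pics/w5.npz');im,d,K,R,t=[z[k] for k in('im','d','K','R','t')]
W=cloud(d,K,R,t);s=manip.sense();T=np.array(s['tool_rot']);p=np.array(s['tool_pos'])
L=(W-p)@T
m=np.zeros(d.shape,bool);m[285:412,255:390]=1
q=m&(L[...,2]>-.025)&(L[...,2]<-.005)&(im.min(2)>150)
P=L[q];print(q.sum(),np.median(P,0));
print(cv2.minAreaRect(P[:,:2].astype(np.float32)),P[:,:2].min(0),P[:,:2].max(0))
A=np.c_[P[:,:2],np.ones(len(P))];print('tilt of top',np.linalg.lstsq(A,P[:,2],rcond=None)[0])
# bore rim from image: inner hole of the top face
hole=cv2.morphologyEx((q).astype(np.uint8),cv2.MORPH_CLOSE,np.ones((3,3)))
cs,h=cv2.findContours(hole,cv2.RETR_CCOMP,cv2.CHAIN_APPROX_NONE)
for c,hh in zip(cs,h[0]):
    if hh[3]>=0 and cv2.contourArea(c)>500:
        e=cv2.fitEllipse(c);print('bore px',e)
        zt=np.median(W[q][:,2]);r=ray(e[0],zt,K,R,t);print('bore tool',(r-p)@T, 'world',r)
E
```

```text
12648 [ 0.00285368  0.00090003 -0.01771488]
((0.00164061039686203, -0.00042862817645072937), (0.044024933129549026, 0.044650569558143616), 0.8527249097824097) [-0.02057384 -0.022612  ] [0.02392586 0.02200022]
tilt of top [-0.01038364  0.00013208 -0.01630287]
bore px ((322.57037353515625, 341.48248291015625), (54.481571197509766, 78.82135772705078), 90.1327896118164)
bore tool [ 0.00688533  0.00075706 -0.01768581] world [ 0.49147214 -0.22376505  0.21211076]
```

```bash
python3 - <<'E'
from h import *
z=np.load('pics/w5.npz');im,d,K,R,t=[z[k] for k in('im','d','K','R','t')]
W=cloud(d,K,R,t);s=manip.sense();T=np.array(s['tool_rot']);p=np.array(s['tool_pos'])
L=(W-p)@T
m=np.zeros(d.shape,bool);m[270:420,235:410]=1
q=m&(abs(L[...,2]-(-.0163-.0104*L[...,0]))<.0025)
P=L[q][:,:2];print(q.sum(),cv2.minAreaRect(P.astype(np.float32)),P.min(0),P.max(0))
g=cv2.cvtColor(im,cv2.COLOR_RGB2HSV);tip=(g[...,1]>90)&(g[...,0]>8)&(g[...,0]<35);tip[:335]=0;tip[368:]=0;tip[:,:310]=0;tip[:,335:]=0
v,u=np.nonzero(tip);print('tip px',u.min(),u.max(),v.min(),v.max());print(np.median(L[tip],0),L[tip].max(0))
hz=((im[...,0]>0)&q).astype(np.uint8);cs,h=cv2.findContours(cv2.morphologyEx(hz,cv2.MORPH_CLOSE,np.ones((3,3))),cv2.RETR_CCOMP,2)
for c,hh in zip(cs,h[0]):
    if hh[3]>=0 and cv2.contourArea(c)>500:
        r=np.array([(ray(x[0],np.median(W[q][:,2]),K,R,t)-p)@T for x in c])[:,:2];print('bore',cv2.minEnclosingCircle(r.astype(np.float32)))
E
```

```text
10073 ((0.001631263643503189, 0.0006005950272083282), (0.04401836544275284, 0.05417020246386528), 0.8944491147994995) [-0.02057384 -0.02633057] [0.02390334 0.0278431 ]
tip px 315 329 343 365
[nan nan nan] [nan nan nan]
bore ((0.003980574198067188, 0.0007344961632043123), 0.014303077943623066)
```

>>> jog_arm --series '[-0.1,-3,0,0,0,-0.02,3.5,-0.2,-7,0,0,0,-0.04,3.5,-0.3,-11,0,0,0,-0.065,3.5,-0.5,-15,0,0,0,-0.065,3.5,-0.6,-19,0,0,0,-0.065,3.5,-0.7,-23,0,0,0,-0.065,3.5,-0.8,-27,0,0,0,-0.065,3.5,-1,-31,0,0,0,-0.065,3.5,-1.1,-35,0,0,0,-0.065,3.5,-1.2,-37.9,0,0,0,-0.065,3.5]'

```text
time: 14.02
tool_pos: [0.5242, 0.1593, 0.1901]
tool_rot: [[0.997, -0.075, -0.002], [-0.075, -0.997, 0.001], [-0.002, -0.001, -1.0]]
ft_force: [1.0, -0.1, -0.9]
gripper_width: 0.481
finger_force: 60.7
```

>>> jog_arm --series '[0,0,1,0,0,0,3.5,0,0,3,0,0,0,3.5,0,0,4.5,0,0,0,3.5,0,0,5,0,0,0,3.5,0,0,5,0,0,0,3.5,0,0,5,0,0,0,3.5]'

```text
time: 14.52
tool_pos: [0.5254, 0.1551, 0.1409]
tool_rot: [[0.997, -0.078, -0.001], [-0.078, -0.997, -0.0], [-0.001, 0.0, -1.0]]
ft_force: [0.1, -0.2, -0.9]
gripper_width: 0.476
finger_force: 60.8
```

```bash
python3 s.py .5279 .1539 .134; python3 - <<'E'
from h import *
im,d,K,R,t=look('w6')
W=cloud(d,K,R,t)
s=manip.sense();T=np.array(s['tool_rot']);p=np.array(s['tool_pos']);L=(W-p)@T
q=(abs(L[...,2]+.0173)<.003)&(abs(L[...,0])<.03)&(abs(L[...,1])<.03);P=L[q];print('hub top',P.min(0),P.max(0))
ims,ds=eyes.get_image('side');cv2.imwrite('pics/side6.png',ims[:,:,::-1]);np.save('pics/side6d.npy',ds)
A=im[250:450,220:420,::-1];B=ims[230:380,200:350,::-1]
cv2.imwrite('pics/c6.png',np.hstack([cv2.resize(A,(400,400),interpolation=2),cv2.resize(B,(400,400),interpolation=2)]))
E
```

```text
t 14.52 tcp [0.5254 0.1551 0.1409] yaw -4.5 w mm 40.68194894161723 F [ 0.1 -0.2 -0.9] T [ 0.08 -0.06 -0.01] ff 60.77242970466614
shift cm [0.26 0.1  0.69] tilt mm/m [-1.2 -0.2]
t 14.5167 tcp [0.5254 0.1551 0.1409] yaw -4.49883625206917 cam [0.604 0.148 0.272]
hub top [-0.02130314 -0.02989105 -0.02029922] [ 0.02205855  0.0299005  -0.01430007]
```

View pics/c6.png

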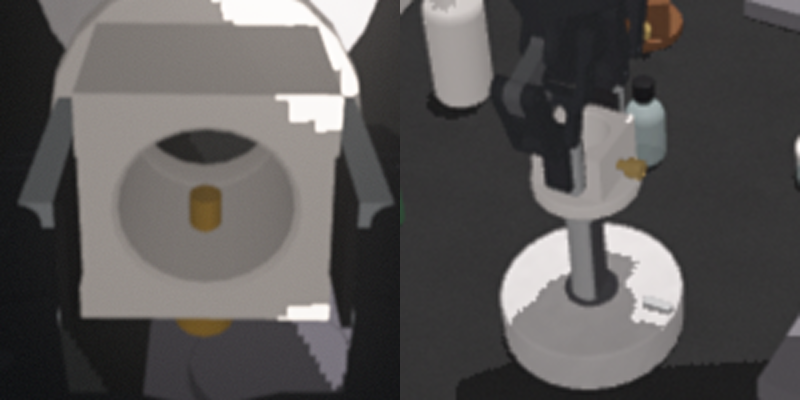

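The left panel shows the bore centred at (207,205) with the screw tip at its lower side. The right panel shows the collar above the shaft, with its knob on the pointer side. I'll centre it and go down.

>>> jog_arm --series '[0.2,0.1,0.5,0,0,0,3.5,0.3,0.1,1.2,0,0,0,3.5,0.3,0.1,1.2,0,0,0,3.5,0.3,0.1,1.2,0,0,0,3.5,0.3,0.1,1.2,0,0,0,3.5,0.3,0.1,1.2,0,0,0,3.5]'

```text
time: 15.12
tool_pos: [0.5287, 0.1543, 0.1294]
tool_rot: [[0.997, -0.078, 0.0], [-0.078, -0.997, 0.0], [0.0, -0.0, -1.0]]
ft_force: [-0.7, 0.1, 0.0]
gripper_width: 0.478
finger_force: 60.8
```

```bash
python3 s.py .5285 .154 .108
```

```text
t 15.12 tcp [0.5287 0.1543 0.1294] yaw -4.48 w mm 40.82420423917408 F [-0.7  0.1  0. ] T [-0.02 -0.05  0.  ] ff 60.770641565322876
shift cm [-0.01  0.04  2.14] tilt mm/m [0.2 0.1]
```

Position is good. I'll lower in stages and watch the force.

>>> jog_arm --series '[0,0,0.4,0,0,0,3.5,0,0,0.8,0,0,0,3.5,0,0,1.2,0,0,0,3.5,0,0,1.6,0,0,0,3.5,0,0,2,0,0,0,3.5,0,0,2,0,0,0,3.5,0,0,2,0,0,0,3.5]'

```text
time: 15.7
tool_pos: [0.5283, 0.1542, 0.1089]
tool_rot: [[0.997, -0.078, -0.001], [-0.078, -0.997, -0.0], [-0.001, 0.0, -1.0]]
ft_force: [0.2, -0.9, -0.6]
gripper_width: 0.483
finger_force: 60.8
```

```bash
python3 s.py .5285 .154 .09; python3 - <<'E'
from h import *
im,d,K,R,t=look('w7')
im2,_=eyes.get_image('scene')
A=im[250:450,220:420,::-1];B=im2[190:290,370:470,::-1]
cv2.imwrite('pics/c7.png',np.hstack([cv2.resize(A,(400,400),interpolation=2),cv2.resize(B,(400,400),interpolation=2)]))
E
```

```text
t 15.7 tcp [0.5283 0.1542 0.1089] yaw -4.47 w mm 41.278675787794164 F [ 0.2 -0.9 -0.6] T [-0.   -0.01  0.  ] ff 60.76971173286438
shift cm [0.02 0.02 1.89] tilt mm/m [-0.8 -0.1]
t 15.7 tcp [0.5283 0.1542 0.1089] yaw -4.474040962830759 cam [0.607 0.148 0.24 ]
```

View pics/c7.png

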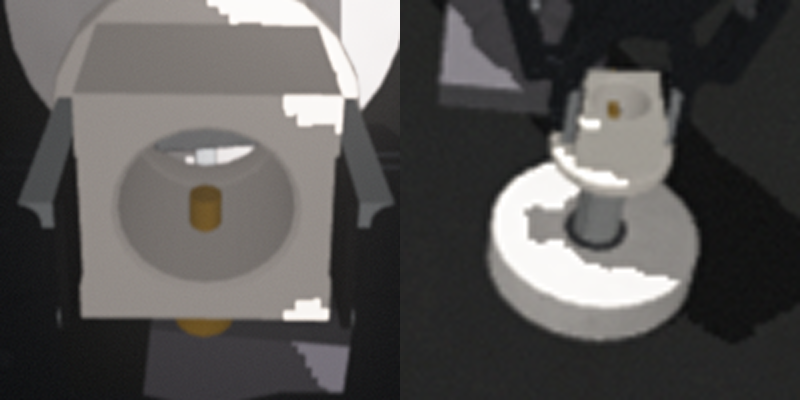

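The flange is already below the shaft top with no contact force. I'll continue past the screw.

>>> jog_arm --series '[0,0,0.3,0,0,0,3.5,0,0,0.6,0,0,0,3.5,0,0,0.9,0,0,0,3.5,0,0,1.2,0,0,0,3.5,0,0,1.2,0,0,0,3.5]'

```text
time: 16.22
tool_pos: [0.528, 0.154, 0.0964]
tool_rot: [[0.997, -0.078, -0.001], [-0.078, -0.997, -0.0], [-0.001, 0.0, -1.0]]
ft_force: [-0.9, -0.5, -1.6]
gripper_width: 0.478
finger_force: 60.8
```

```bash
python3 s.py .5285 .154 .069
```

```text
t 16.22 tcp [0.528  0.154  0.0964] yaw -4.48 w mm 40.86137471780637 F [-0.9 -0.5 -1.6] T [-0.03 -0.01  0.  ] ff 60.76954007148743
shift cm [ 0.05 -0.    2.74] tilt mm/m [-1.4 -0.3]
```

>>> jog_arm --series '[0,0,0.3,0,0,0,3.5,0,0,0.6,0,0,0,3.5,0,0,0.9,0,0,0,3.5,0,0,0.9,0,0,0,3.5]'

```text
time: 16.55
tool_pos: [0.5281, 0.1541, 0.0875]
tool_rot: [[0.997, -0.078, -0.001], [-0.078, -0.997, -0.0], [-0.001, 0.0, -1.0]]
ft_force: [-0.2, -0.1, -0.9]
gripper_width: 0.479
finger_force: 60.8
```

>>> jog_arm --series '[0,0,0.4,0,0,0,3.5,0,0,0.8,0,0,0,3.5,0,0,1.2,0,0,0,3.5,0,0,1.6,0,0,0,3.5,0,0,1.8,0,0,0,3.5,0,0,1.8,0,0,0,3.5,0,0,1.8,0,0,0,3.5]'

```text
time: 17.13
tool_pos: [0.5285, 0.1543, 0.0701]
tool_rot: [[0.997, -0.078, -0.0], [-0.078, -0.997, -0.0], [-0.0, 0.0, -1.0]]
ft_force: [-0.0, 1.3, -0.6]
gripper_width: 0.482
finger_force: 60.8
```

```bash
python3 s.py .5285 .154 .069;python3 - <<'E'
from h import *
im,d,K,R,t=look('w8')
W=cloud(d,K,R,t);s=manip.sense();L=(W-np.array(s['tool_pos']))@np.array(s['tool_rot'])
q=(abs(L[...,2]+.017)<.004)&(abs(L[...,0])<.021)&(abs(L[...,1])<.02);P=W[q];print('hub top z',np.percentile(P[:,2],[5,25,50,75]))
im2,_=eyes.get_image('side')
A=im[250:450,220:420,::-1];B=im2[260:380,210:330,::-1]
cv2.imwrite('pics/c8.png',np.hstack([cv2.resize(A,(400,400),interpolation=2),cv2.resize(B,(400,400),interpolation=2)]))
E
```

```text
t 17.13 tcp [0.5285 0.1543 0.0701] yaw -4.47 w mm 41.13638916825882 F [-0.   1.3 -0.6] T [0.02 0.09 0.  ] ff 60.76997637748718
shift cm [0.   0.03 0.11] tilt mm/m [-0.3 -0. ]
t 17.1333 tcp [0.5285 0.1543 0.0701] yaw -4.47432393434918 cam [0.608 0.148 0.202]
hub top z [0.08436434 0.08503685 0.08544749 0.08585673]
```

The screw passed over the flat without force. The hub top is at 85.4 mm, so the underside is about 15.4 mm clear. Next I press the screw along +x.

>>> jog_arm --series '[0.05,0,0,0,0,0,3.5,0.1,0,0,0,0,0,3.5,0.15,0,0,0,0,0,3.5,0.2,0,0,0,0,0,3.5,0.2,0,0,0,0,0,3.5]'

```text
time: 17.65
tool_pos: [0.53, 0.1542, 0.0702]
tool_rot: [[0.997, -0.078, -0.001], [-0.078, -0.997, -0.0], [-0.001, 0.0, -1.0]]
ft_force: [-2.4, -0.2, 1.0]
gripper_width: 0.481
finger_force: 60.8
```

>>> jog_arm --series '[0.03,0,0,0,0,0,3.5,0.06,0,0,0,0,0,3.5,0.06,0,0,0,0,0,3.5,0.06,0,0,0,0,0,3.5]'

```text
time: 17.98
tool_pos: [0.5302, 0.1541, 0.07]
tool_rot: [[0.997, -0.078, -0.002], [-0.078, -0.997, -0.0], [-0.002, 0.001, -1.0]]
ft_force: [-5.2, -0.1, 1.1]
gripper_width: 0.478
finger_force: 60.8
```

```bash
python3 s.py .5305 .154 .069
```

```text
t 17.98 tcp [0.5302 0.1541 0.07  ] yaw -4.47 w mm 40.861585152980204 F [-5.2 -0.1  1.1] T [0.   1.19 0.05] ff 60.81764459609985
shift cm [0.03 0.01 0.1 ] tilt mm/m [-2.  -0.4]
```

>>> jog_arm --series '[0.03,0,0,0,0,0,3.5,0.05,0,0,0,0,0,3.5,0.05,0,0,0,0,0,3.5,0.05,0,0,0,0,0,3.5,0.05,0,0,0,0,0,3.5,0.05,0,0,0,0,0,3.5,0.05,0,0,0,0,0,3.5]'

```text
time: 18.57
tool_pos: [0.5302, 0.1541, 0.0699]
tool_rot: [[0.997, -0.078, -0.003], [-0.078, -0.997, -0.001], [-0.003, 0.001, -1.0]]
ft_force: [-6.7, 0.2, 3.6]
gripper_width: 0.476
finger_force: 60.9
```

```bash
python3 s.py .5305 .154 .069;python3 - <<'E'
from h import *
im,d,K,R,t=look('w9')
W=cloud(d,K,R,t);s=manip.sense();L=(W-np.array(s['tool_pos']))@np.array(s['tool_rot'])
q=(abs(L[...,2]+.0155)<.003)&(abs(L[...,0])<.021)&(abs(L[...,1])<.02);P=W[q];A=np.c_[P[:,:2]-P[:,:2].mean(0),np.ones(len(P))]
print('top plane slope, z',np.linalg.lstsq(A,P[:,2],rcond=None)[0],np.median(P[:,2]))
print('hub x range',L[q].min(0)[:2],L[q].max(0)[:2],'t',s['time'])
E
```

```text
t 18.57 tcp [0.5302 0.1541 0.0699] yaw -4.46 w mm 40.67756706766318 F [-6.7  0.2  3.6] T [ 0.02  1.38 -0.01] ff 60.94507813453674
shift cm [0.03 0.01 0.09] tilt mm/m [-2.9 -0.5]
t 18.5667 tcp [0.5302 0.1541 0.0699] yaw -4.4566266538554515 cam [0.61  0.148 0.201]
top plane slope, z [-0.0057101  -0.00026604  0.08522329] 0.08522558526501826
hub x range [-0.0209538 -0.0199952] [0.02099994 0.01999595] t 18.6167
```

The contact is steady at about 7 N, the collar is upright, and the underside is about 15 mm clear. I'm handing the job in.

```bash
python3 -c "
from station import job
print(job.close_job())"
```

```text
the job is handed in; nothing more can be done
None
```

I turned the shaft's flat to the pointer and handed the job in still holding the collar upright over the shaft, its screw tip pressed on the flat with about 7 N and its underside about 15 mm above the base; I did not re-measure the shaft's angle after lowering the collar.

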